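Empty the leaded-glass planter and show it to the inspection camera

ROBOT

A 6-joint arm with a two-finger parallel gripper is mounted at the origin on the work surface. World frame = base frame: x ahead of the robot, y to its left, z up, the work surface at z = 0. Lengths are in m, angles in rad, forces in N, time in s.
With the tool pointing down it reaches from about 0.25 to 0.725 m from the base axis. Payload 4 kg.
Tool frame: the origin (TCP) lies on the centre line of the jaws, within the pads' length; the fingertips stand 11 mm ahead of it and the grasp point (between the pads) lies 8 mm behind it (bot.nose_length is the distance from the TCP to the fingertips, in m); z points along the fingers, y is the direction in which the jaws open and shut (so a half turn about z gives the same grasp; the last joint's range is limited). The gripper opens to 85 mm and grips with 20 to 120 N. Pads are 22 mm wide; open, the fingers measure 114 mm over their backs; the gripper's body (76 mm by 85 mm) begins 54 mm behind the grasp point. The pads swing forward as they close: fully open they stand 13 mm farther back than shut.
Start: joints at [-1.251, 0.241, 0.005, 1.335, 0, 1.571], TCP at [0.157, -0.475, 0.242] pointing down, gripper open.
Joint ranges: [-2.72, 2.72], [-1.05, 1.87], [-1.09, 1.28], [-1.99, 2.15], [-1.42, 1.44], [-3.14, 3.14]. Speed limits (rad/s): [2.79, 2.79, 3.14, 3.14, 3.14, 3.14].

INTERFACE

Orientations are given as a unit quaternion [x, y, z, w].
In Python, from workcell import bot gives the robot as it stands.
- The arm moves only by the tool play_rows, never from a script. Its argument "plan" is one flat list of numbers, 6 for each row, row after row: the shift along the tool's x, y, z in mm, then the turn, a rotation vector about the tool's x, y, z in rad. A call has 1 to 20 rows; each row shifts and turns the commanded pose from where the row before left it, along the tool's axes as they then stand; what a row does not reach is not made up. A row lasts 1/8 s, in which the tool goes at most 62.5 mm and 10.7 degrees, less where a joint would pass 70% of its speed; a pose out of reach is approached as far as the arm can. A call with a gripper value outside its range is refused whole. "hand" is the opening in per cent of the stroke, from 0 (shut) to 100 (fully open), set as the call begins (left out, the last holds). The fingers move at their own pace and stop on an object; the grip force is fixed at half the most. Time passes only in rows, so rows that do not move let the fingers close. It gives the time, the measured TCP pose, the force and the opening at its end, in the units of the state.
- bot.get_obs(): the state, without advancing time (a new reading comes with each control period).
- bot.camera(name): name is "scene" or "top" or "wrist"; returns a dict with "frame" (420x560x3 uint8, blue, green, red), "range_z" (420x560 float32, m along the optical axis (not along the pixel's ray), 0 where there is no reading), "K" (3x3 intrinsics, pixels), "cam_to_world" (4x4, takes a point from camera to world coordinates). Camera axes: x right, y down, z forward; pixel columns grow to the right and rows downward; lengths in m; the calibration is good to about 2 mm. A picture is of the moment at which its call begins.
- bot.job_done(): hands the job in, once; it reports no verdict.
Trained networks look in the newest picture that a camera, given by its name, has taken for a name from the list of things; names that differ only in an ending like _2 or _b are one class to them, and where a whole thing is asked for, a point or a joint stands for the part that bears it (a point fixed in the world has none). Each returns a list of dicts, best first, with "p" (0 to 1); they miss things now and then, are a little off and sometimes report something else, mostly with a low value. They report only what shows in the picture. A call takes as long as a camera call.
- bot.outline_of(query, camera): "mask" (420x560 bool, what is visible of it) and "point" ([row, column] in pixels, amid what is visible of it).
The state is a dict: "clock": time; "joint_pos": joint angles; "joint_vel": joint speeds; "tau": joint torques, N m; "eef_pos": TCP position; "tool_rot": TCP orientation; "ft_force": force on the tool from outside, world axes, zero at the start; "ft_torque": the same for the moment, N m; "grip_width": finger opening in m.
Only numpy, scipy, OpenCV 4.12 (cv2) and the standard library are available. Lean on these libraries where they do the work, as an engineer would, in place of code of your own. Each camera call takes 0.05 s, during which the arm holds its last target.

TASK

Pick up the little leaded-glass planter, tip it over the lined tray so that all four glass nuggets drop out into the tray, and turn it upright again. Then hold it up still in the air, upright, straight above the round mark of the inspection stand with the planter's middle level with the middle of the camera lens and its amber pane squarely facing the lens; finish holding it there, without putting it down or letting go. The nuggets stay in the tray, the planter must not bump the stand, and the solder spool, the nail jar and the flux bottle are left standing where they are.

Things in the scene. Friction and masses are not known exactly. Their poses are not given: they have to be found in the camera images.
- planter_center (a point): Middle of the planter (35 mm above its underside): a loose open-topped leaded-glass vessel, 70 mm high, 0.38 kg, nuggets inside at the start. Two upright parallel clear side panes, outer faces 58 mm apart, normal to its y axis: grip across these. End panes flare out by 22 degrees, amber at +x, blue at -x. z points up out of the mouth.
- planter: The same planter; origin at the centre of its underside, same axes. Panes 4 mm thick. The base reaches 30 mm and the rim 58 mm along +x and -x from the middle.
- planter_amber (a point): Middle of the planter's amber end pane, 44 mm from planter_center along the planter's +x axis.
- nugget0_center (a point): Centre of the red glass nugget, a ball 22 mm across, 14 g, loose in the planter at the start; it rolls.
- nugget1_center (a point): Centre of the green glass nugget, a ball 22 mm across, 14 g, loose in the planter at the start; it rolls.
- nugget2_center (a point): Centre of the purple glass nugget, a ball 22 mm across, 14 g, loose in the planter at the start; it rolls.
- nugget3_center (a point): Centre of the cream glass nugget, a ball 22 mm across, 14 g, loose in the planter at the start; it rolls.
- tray: Fixed open grey tray with dark green lining, 180 mm (x) by 200 mm (y) outside, walls 45 mm high and 5 mm thick; origin at the centre of its underside on the table.
- stand: Fixed inspection stand. Base plate 6 mm thick, 90 mm wide, from -50 to +250 mm along its x axis; on it a round black mark with yellow rim, 72 mm across. Origin on the table under the middle of the mark, z up. At x = +236 mm a post, 210 mm high, carries a blue camera with white ring light (x +150 to 225 mm, z 150 to 210 mm) that looks along -x over the mark.
- focus (a point): Where the planter's middle belongs: straight above the middle of the mark, 180 mm above the table, on the lens axis. Its x axis points to the lens, z up; the planter's +x (amber) is to point along this +x.
- lens (a point): Middle of the lens's front, 150 mm from focus along the stand's +x, 180 mm above the table.
- spool_mid (a point): Middle of the blue solder spool, 52 mm across, 40 mm high, standing loose; bystander.
- nail_jar_mid (a point): Middle of the brown nail jar with steel cap, 66 mm across, 75 mm high, standing loose; bystander.
- flux_mid (a point): Middle of the amber flux bottle with red cap, 48 mm across, 75 mm high, standing loose; bystander.

How it is judged:
By the outcome, as a careful person would: the job done as asked, in the order asked, and still so for the second after the job is handed in, while the arm keeps its last pose, push and grip.
It also fails if it takes over 59 s, if anything falls off the work surface, if the arm or the gripper's body presses on something with over 40 N, if the wrist force passes 120 N, or if a joint passes its speed limit or range.

## Working session

There is one attempt and no reset: what is moved stays moved. The work goes in short steps, Python scripts to look and compute and a tool call to move; the robot and the scene stay as the last step left them, time stands still between calls to the robot, and variables do not carry over. Pictures are saved under pics/ and viewed, and the job is handed in when it is done.

Besides the shell and the picture viewer there is one more tool, called by a JSON object that holds its "name" and its "arguments". play_rows: Moves the arm, as the interface text tells. Its arguments: {"type":"object","properties":{"plan":{"type":"array","items":{"type":"number"}},"hand":{"type":"number"}},"required":["plan"]}

```bash
ls; mkdir -p pics; python3 - <<'E'
from workcell import bot
import cv2
o=bot.get_obs();print(o)
for c in ["scene","top","wrist"]:
    r=bot.camera(c);cv2.imwrite(f"pics/{c}0.png",r["frame"]);print(c,r["K"].tolist(),r["cam_to_world"].round(3).tolist())
E
```

```text
pics
{'clock': 0.0, 'joint_pos': array([-1.25102650e+00,  2.41375971e-01,  3.71387279e-03,  1.33521825e+00,
        2.57470737e-05,  1.57080657e+00]), 'joint_vel': array([ 0.00016345,  0.00015275, -0.00158376, -0.0010584 , -0.00128363,
       -0.00113815]), 'tau': array([ 2.08906953e-03, -3.72318900e+01,  2.52407509e+01,  1.72533671e-02,
       -1.44555804e-05,  9.09038818e-06]), 'eef_pos': array([ 0.15698578, -0.47406145,  0.24142748]), 'tool_rot': array([ 9.87245894e-01,  1.59199434e-01, -1.53188646e-04, -1.03076810e-03]), 'ft_force': array([-0.14359054,  0.61466858,  0.24924495]), 'ft_torque': array([ 0.03271643, -0.00074713,  0.00692137]), 'grip_width': 0.08537808019094587}
scene [[413.688378359835, 0.0, 281.19788472941525], [0.0, 413.688378359835, 206.6760099290914], [0.0, 0.0, 1.0]] [[-0.838, 0.334, -0.432, 1.152], [0.546, 0.52, -0.657, 0.877], [0.005, -0.786, -0.618, 0.952], [0.0, 0.0, 0.0, 1.0]]
top [[403.64833423599754, 0.0, 282.18293852056024], [0.0, 403.64833423599754, 207.89241101087447], [0.0, 0.0, 1.0]] [[-0.021, -0.997, 0.079, 0.515], [-0.999, 0.02, -0.025, 0.012], [0.024, -0.079, -0.997, 1.146], [0.0, 0.0, 0.0, 1.0]]
wrist [[368.260285858801, 0.0, 280.55496590016736], [0.0, 368.260285858801, 210.18186331828016], [0.0, 0.0, 1.0]] [[0.314, -0.902, -0.297, 0.233], [-0.949, -0.299, -0.096, -0.448], [-0.002, 0.312, -0.95, 0.374], [0.0, 0.0, 0.0, 1.0]]
```

View pics/scene0.png

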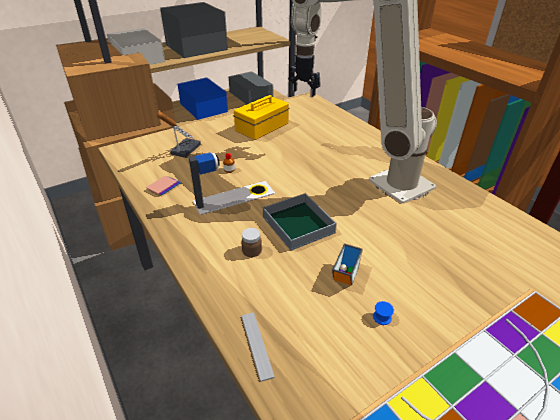

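View pics/top0.png

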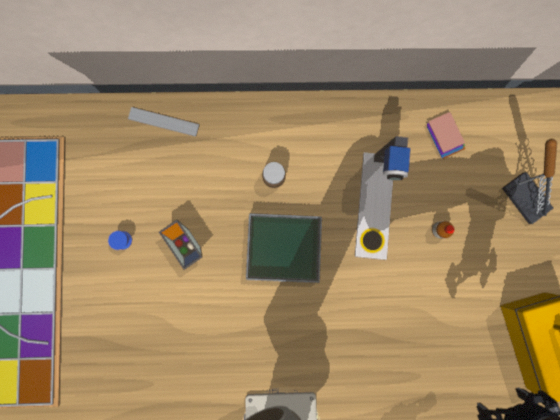

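View pics/wrist0.png

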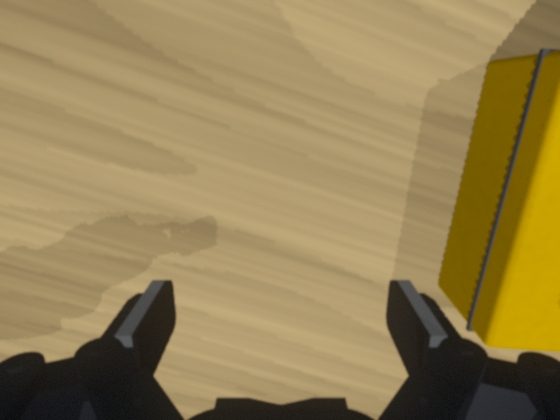

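The scene and top views show the planter near top-pixel (181,243) with its amber pane at the upper left. The tray is at (285,248), the mark at (372,240) and the stand camera at (397,160). The spool is at (120,240), the jar at (274,174) and the flux bottle at (444,229). Next I measure these.

```bash
cat > h.py <<'E'
from workcell import bot
import numpy as np, cv2
def pts(r,mask):
    v,u=np.where(mask&(r["range_z"]>0)); z=r["range_z"][v,u]; K=r["K"]
    p=np.c_[(u-K[0,2])/K[0,0]*z,(v-K[1,2])/K[1,1]*z,z]
    T=r["cam_to_world"]; return p@T[:3,:3].T+T[:3,3]
def ray(r,uv):
    K=r["K"];T=r["cam_to_world"]
    d=T[:3,:3]@np.array([(uv[0]-K[0,2])/K[0,0],(uv[1]-K[1,2])/K[1,1],1.]); return T[:3,3],d/np.linalg.norm(d)
def tri(rs):
    A=np.zeros((3,3));b=np.zeros(3)
    for o,d in rs:
        P=np.eye(3)-np.outer(d,d);A+=P;b+=P@o
    x=np.linalg.solve(A,b); return x,[float(np.linalg.norm((np.eye(3)-np.outer(d,d))@(x-o))) for o,d in rs]
E
python3 - <<'E'
from h import *
np.set_printoptions(precision=4,suppress=True)
R={c:bot.camera(c) for c in ["top","scene"]}
for q in ["planter","planter_amber","tray","stand","focus","lens","spool_mid","nail_jar_mid","flux_mid","nugget0_center","nugget1_center","nugget2_center","nugget3_center"]:
    for c in R:
        try: L=bot.outline_of(q,c)
        except Exception as e: print(q,c,e);continue
        for d in L[:2]:
            m=d["mask"];P=pts(R[c],m)
            print(q,c,round(d["p"],2),d["point"],m.sum(),"med",np.median(P,0) if len(P) else None,"lo",np.percentile(P,2,0) if len(P) else None,"hi",np.percentile(P,98,0)if len(P) else None)
    
for c in R:
    L=bot.outline_of("planter",c)
    im=R[c]["frame"].copy()
    if L:
        v,u=map(int,L[0]["point"]); cv2.imwrite(f"pics/{c}_pl.png",cv2.resize(im[v-45:v+45,u-60:u+60],None,fx=6,fy=6,interpolation=cv2.INTER_CUBIC))
        print(c,"crop origin",u-60,v-45)
E
```

```text
planter top 0.85 [246.5, 182.5] 1064 med [0.5125 0.261  0.0437] lo [0.4516 0.2071 0.0004] hi [0.5682 0.3027 0.0757]
planter top 0.23 [228.0, 441.8] 330 med [ 0.5346 -0.4542  0.0497] lo [ 0.5127 -0.479   0.0065] hi [ 0.5565 -0.4407  0.0771]
planter scene 0.9 [263.9, 349.9] 801 med [0.4889 0.2472 0.0476] lo [0.4042 0.2057 0.0012] hi [0.5659 0.3089 0.0762]
planter_amber top 0.57 [250.0, 283.1] 4879 med [ 0.4927 -0.0202  0.0066] lo [ 0.4066 -0.1165  0.0015] hi [0.5818 0.078  0.0465]
planter_amber scene 0.59 [262.7, 346.8] 753 med [0.4945 0.2472 0.0478] lo [0.4538 0.2117 0.0083] hi [0.5674 0.3089 0.0761]
tray top 0.89 [252.3, 282.3] 4917 med [ 0.4927 -0.0194  0.0066] lo [ 0.4058 -0.1163  0.0013] hi [0.582  0.0784 0.0465]
tray scene 0.63 [222.9, 297.3] 2543 med [ 0.4877 -0.0187  0.0107] lo [ 0.4022 -0.1149  0.0033] hi [0.5866 0.0879 0.0469]
stand top 0.7 [193.1, 380.7] 4063 med [ 0.6405 -0.2825  0.0071] lo [ 0.4685 -0.324   0.0015] hi [ 0.7512 -0.2305  0.2092]
focus top 0.97 [192.4, 379.0] 4169 med [ 0.6413 -0.2824  0.007 ] lo [ 0.4668 -0.3249  0.001 ] hi [ 0.7524 -0.2298  0.2092]
focus sc
[... 804 characters left out ...]
083 0.0018] hi [0.568  0.3031 0.0757]
nail_jar_mid scene 0.66 [244.2, 251.2] 492 med [0.7053 0.0269 0.0534] lo [ 0.672  -0.0105  0.007 ] hi [0.7267 0.0416 0.0786]
flux_mid top 0.73 [226.8, 439.8] 313 med [ 0.5345 -0.4537  0.05  ] lo [ 0.5128 -0.4748  0.0081] hi [ 0.5564 -0.4407  0.0772]
flux_mid top 0.3 [240.6, 118.7] 329 med [0.5257 0.427  0.0393] lo [0.5031 0.4083 0.0032] hi [0.5457 0.4527 0.0439]
flux_mid scene 0.68 [164.1, 229.5] 163 med [ 0.5402 -0.4465  0.0384] lo [ 0.5202 -0.4661  0.0049] hi [ 0.5575 -0.435   0.075 ]
nugget1_center top 0.53 [249.1, 182.5] 39 med [0.4925 0.2568 0.0247] lo [0.4841 0.249  0.0192] hi [0.5006 0.2654 0.0292]
top crop origin 122 201
scene crop origin 289 218
```

View pics/top_pl.png

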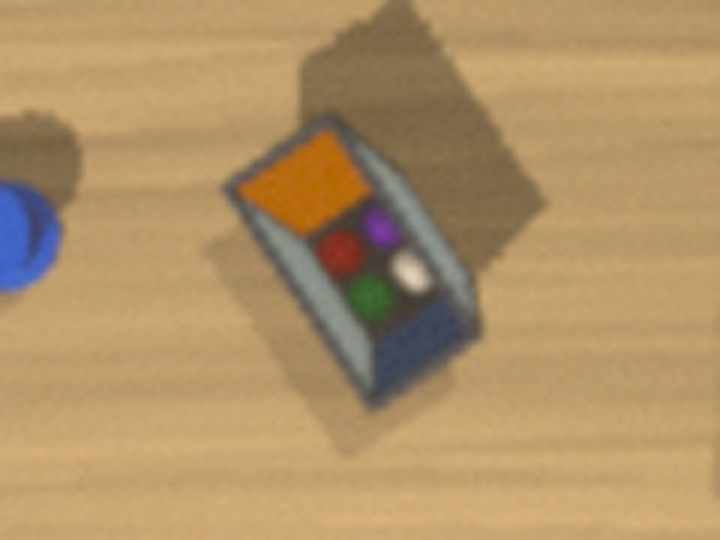

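View pics/scene_pl.png

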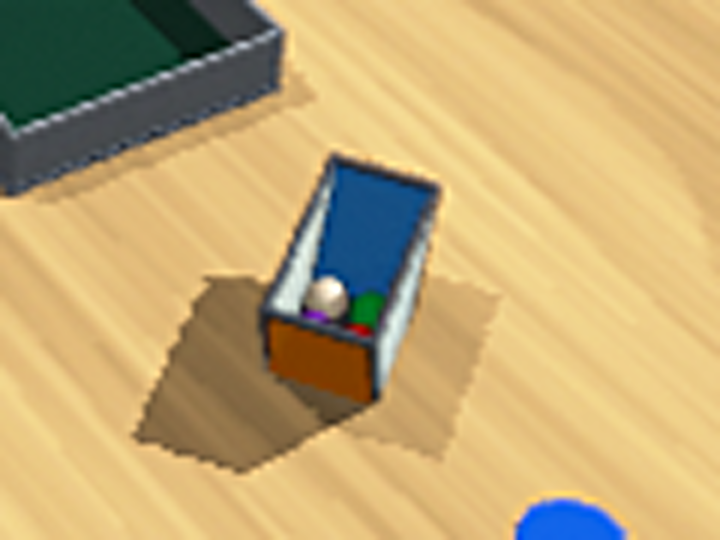

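```bash
python3 - <<'E'
from h import *
np.set_printoptions(precision=4,suppress=True)
R={c:bot.camera(c) for c in ["top","scene"]}
im=R["top"]["frame"];cv2.imwrite("pics/top_st.png",cv2.resize(im[130:270,340:460],None,fx=4,fy=4,interpolation=cv2.INTER_CUBIC))
for c in R:
    # rim by height
    Q=pts(R[c],np.ones((420,560),bool))
    s=(abs(Q[:,0]-.51)<.09)&(abs(Q[:,1]-.255)<.08)&(Q[:,2]>.064)&(Q[:,2]<.09)
    P=Q[s];print(c,len(P),np.median(P[:,2]),cv2.minAreaRect((P[:,:2]*1000).astype(np.float32)))
    # mark: dark in stand base; base plate
    s=(Q[:,2]>.002)&(Q[:,2]<.012)&(abs(Q[:,0]-.6)<.2)&(abs(Q[:,1]+.28)<.08)
    # yellow mask
    f=R[c]["frame"].astype(int)
    ye=((f[...,2]>150)&(f[...,1]>140)&(f[...,0]<90))
    P=pts(R[c],ye);k=(abs(P[:,0]-.51)<.08)&(abs(P[:,1]+.24)<.08);P=P[k];print("yellow",len(P),P.mean(0),P.min(0),P.max(0), cv2.minEnclosingCircle((P[:,:2]*1000).astype(np.float32)))
    # camera body / post top
    s=(Q[:,2]>.2)&(Q[:,2]<.22)&(abs(Q[:,0]-.7)<.15)&(abs(Q[:,1]+.28)<.1);P=Q[s];print("top",len(P),P[:,2].mean(),cv2.minAreaRect((P[:,:2]*1000).astype(np.float32)))
    s=(Q[:,2]>.035)&(Q[:,2]<.055)&(abs(Q[:,0]-.49)<.13)&(abs(Q[:,1]+.02)<.14);P=Q[s];print("tray",len(P),P[:,2].mean(),cv2.minAreaRect((P[:,:2]*1000).astype(np.float32)))
E
```

```text
top 317 0.07213512628314955 ((510.1044921875, 255.46881103515625), (121.92877197265625, 60.03695297241211), 33.51270294189453)
yellow 133 [ 0.5034 -0.2663  0.0068] [ 0.4746 -0.3017  0.001 ] [ 0.5399 -0.2349  0.0119] ((508.13470458984375, -269.1510925292969), 34.707244873046875)
top 705 0.205668481082537 ((706.2611083984375, -293.4476013183594), (50.5140495300293, 96.94389343261719), 83.34086608886719)
tray 561 0.04396483658113835 ((494.55548095703125, -18.796295166015625), (199.83140563964844, 180.40310668945312), 86.24710083007812)
scene 232 0.07279761380249078 ((508.00909423828125, 258.4209899902344), (125.69786834716797, 59.59031295776367), 33.6064567565918)
yellow 50 [ 0.5094 -0.2642  0.0079] [ 0.4776 -0.2997  0.0032] [ 0.5447 -0.2338  0.0136] ((509.67431640625, -266.8964538574219), 36.142433166503906)
top 222 0.20643763413783078 ((707.185302734375, -289.4293518066406), (54.87930679321289, 94.1604232788086), 86.79833221435547)
tray 522 0.04244172791794757 ((494.0227966308594, -15.057304382324219), (207.9012908935547, 184.03518676757812), 86.19877624511719)
```

The planter, tray and mark are measured: planter about (0.509, 0.257) with amber at yaw 33.5°, tray about (0.494, -0.017), mark about (0.509, -0.268). I make a small test move to see which way the wrist joint turns, and refine the stand yaw.

{"name": "play_rows", "arguments": {"plan": [0,0,-30,0,0,0.17,0,0,-30,0,0,0], "hand": 100}}

```text
clock: 2.0
eef_pos: [0.1571, -0.4743, 0.3027]
tool_rot: [0.997, 0.074, -0.0, -0.001]
ft_force: [0.7, -0.0, -0.3]
grip_width: 0.0853
```

```bash
python3 - <<'E'
from h import *
np.set_printoptions(precision=4,suppress=True)
o=bot.get_obs();print(o["joint_pos"],o["eef_pos"],o["tool_rot"])
r=bot.camera("top");f=r["frame"].astype(int)
Q=pts(r,np.ones((420,560),bool)).reshape(-1,3)
# grey plate: low saturation, bright
g=((f.max(2)-f.min(2)<25)&(f.min(2)>110)).astype(np.uint8)
g[:120]=0;g[275:]=0;g[:,:340]=0;g[:,440:]=0
n,l,s,c=cv2.connectedComponentsWithStats(g);k=1+np.argmax(s[1:,4]);m=l==k;print(s[k])
P=pts(r,m);P=P[P[:,2]<.02];print(cv2.minAreaRect((P[:,:2]*1000).astype(np.float32)))
# side edge lines: bin along x, min/max y
xs=np.arange(.47,.68,.01)
hi=[];lo=[]
for x in xs:
    p=P[abs(P[:,0]-x)<.005]
    if len(p)>5: lo.append((x,p[:,1].min()));hi.append((x,p[:,1].max()))
for e in(lo,hi):
    e=np.array(e);a=np.polyfit(e[:,0],e[:,1],1);print(np.degrees(np.arctan(a[0])),np.polyval(a,.509),np.abs(np.polyval(a,e[:,0])-e[:,1]).max())
E
```

```text
[-1.251   0.2238  0.1392  1.4874 -0.      1.7417] [ 0.1571 -0.4743  0.3027] [ 0.9972  0.0744 -0.0002 -0.0006]
[ 355  164   53   95 2069]
((593.3077392578125, -280.14306640625), (89.95989990234375, 269.6591796875), 82.53303527832031)
-7.2438184686544425 -0.31319533233425867 0.0016329024517250934
-8.48375836053452 -0.2243548075805012 0.005370874986751428
```

View pics/top_st.png

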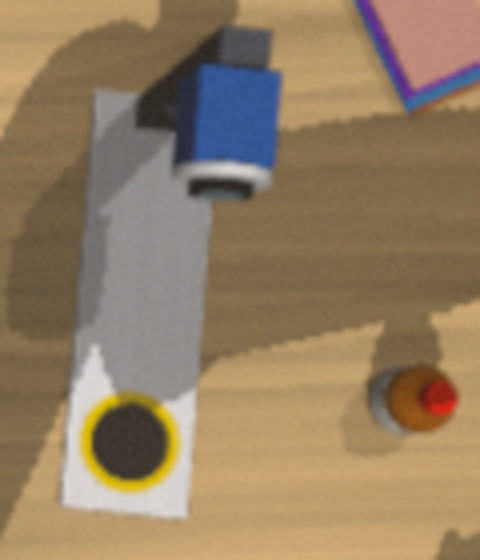

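Rotation about tool z maps directly to +j6. The refined stand yaw is about -7.2° from the plate edges. The picture shows the mark at crop (130,442), with the plate running up to the camera. I plan the transfer to above the planter.

```bash
cat >> h.py <<'E'
from scipy.spatial.transform import Rotation as Ro
def down(yaw,tilt=0.):
    # tool x at world yaw; tilt(deg): turn about jaw axis
    x=np.radians(yaw); R=np.c_[[np.cos(x),np.sin(x),0],[np.sin(x),-np.cos(x),0],[0,0,-1]]
    return Ro.from_matrix(R)*Ro.from_euler('y',tilt,degrees=True)
def rows(poses,start=None):
    """poses: list of (pos, Ro). prints rows, rounding w/o accumulating"""
    if start is None:
        o=bot.get_obs(); p,q=np.array(o["eef_pos"]),Ro.from_quat(o["tool_rot"])
    else: p,q=start
    out=[]
    for P,Q in poses:
        d=np.round(q.inv().apply(np.array(P)-p)*1000,1); w=np.round((q.inv()*Q).as_rotvec(),3)
        out+=[*d,*w]; p=p+q.apply(d/1000); q=q*Ro.from_rotvec(w)
        if np.linalg.norm(d)>62 or np.linalg.norm(w)>.186: print("TOO BIG",d,w)
    print(len(out)//6,"rows end",p,q.as_quat()); print([float(v) if v%1 else int(v) for v in out])
    return p,q
E
python3 - <<'E'
from h import *
o=bot.get_obs();q=Ro.from_quat(o["tool_rot"]);x=q.as_matrix()[:,0];y0=np.degrees(np.arctan2(x[1],x[0]));p=o["eef_pos"]
b0=np.degrees(np.arctan2(p[1],p[0]));r0=np.hypot(*p[:2]);T=np.array([.509,.2565])
b1=np.degrees(np.arctan2(T[1],T[0]));r1=np.hypot(*T);print(y0,b0,r0,b1,r1)
N=20;P=[]
for i in range(1,N+1):
    s=i/N;b=np.radians(b0+s*(b1-b0));r=r0+s*(r1-r0);P.append(([r*np.cos(b),r*np.sin(b),p[2]+s*(.28-p[2])],down(y0+s*(213.5-y0))))
rows(P)
E
```

```text
8.578102027841616 -71.67540050044929 0.5015019459851099 26.744872570224437 0.5699765346047151
20 rows end [0.50898301 0.25651784 0.28000426] [-2.88404075e-01  9.57508761e-01 -5.82631106e-05 -2.41134951e-04]
[43, -5.8, 1.4, 0.007, -0.001, -0.179, 43.6, -1.8, 1.3, 0, 0, -0.179, 43.8, 2.2, 1.4, 0, 0, -0.178, 43.8, 6.3, 1.3, -0.001, 0, -0.179, 43.3, 10.4, 1.4, 0, 0, -0.179, 42.4, 14.4, 1.3, 0, 0, -0.179, 41.2, 18.4, 1.4, 0, 0, -0.179, 39.5, 22.3, 1.4, 0, 0.001, -0.179, 37.6, 26, 1.3, 0, 0, -0.178, 35.2, 29.5, 1.4, 0, 0, -0.179, 32.6, 32.9, 1.4, 0, 0, -0.179, 29.5, 36, 1.4, 0, 0, -0.179, 26.3, 38.8, 1.4, 0.001, 0, -0.179, 22.7, 41.3, 1.4, 0, 0, -0.179, 19, 43.5, 1.3, 0, 0, -0.178, 14.9, 45.4, 1.4, 0, 0, -0.179, 10.8, 46.8, 1.3, 0, 0, -0.179, 6.4, 47.9, 1.4, 0, 0, -0.179, 2, 48.5, 1.3, 0, 0, -0.179, -2.6, 48.9, 1.4, 0, 0, -0.179]
```

{"name": "play_rows", "arguments": {"plan": [43,-6,1.4,0,0,-0.179,43.6,-2,1.4,0,0,-0.179,43.8,2,1.4,0,0,-0.179,43.8,6,1.4,0,0,-0.179,43,10,1.4,0,0,-0.179,42,14,1.4,0,0,-0.179,41,18,1.4,0,0,-0.179,39.5,22,1.4,0,0,-0.179,37.6,26,1.4,0,0,-0.179,35,29.5,1.4,0,0,-0.179,32.6,33,1.4,0,0,-0.179,29.5,36,1.4,0,0,-0.179,26,39,1.4,0,0,-0.179,23,41,1.4,0,0,-0.179,19,43.5,1.4,0,0,-0.179,15,45.4,1.4,0,0,-0.179,11,47,1.4,0,0,-0.179,6.4,48,1.4,0,0,-0.179,2,48.5,1.4,0,0,-0.179,-2.6,49,1.4,0,0,-0.179]}}

```text
clock: 4.55
eef_pos: [0.5042, 0.2606, 0.274]
tool_rot: [-0.293, 0.956, -0.0, 0.0]
ft_force: [1.1, 0.5, 0.4]
grip_width: 0.0857
```

```bash
python3 - <<'E'
from h import *
o=bot.get_obs();q=Ro.from_quat(o["tool_rot"]);x=q.as_matrix()[:,0];print(o["clock"],o["joint_pos"],o["eef_pos"],np.degrees(np.arctan2(x[1],x[0])))
r=bot.camera("wrist");cv2.imwrite("pics/wrist1.png",r["frame"])
Q=pts(r,np.ones((420,560),bool))
s=(abs(Q[:,0]-.51)<.09)&(abs(Q[:,1]-.255)<.08)&(Q[:,2]>.064)&(Q[:,2]<.085)
P=Q[s];print(len(P),np.median(P[:,2]),cv2.minAreaRect((P[:,:2]*1000).astype(np.float32)))
E
```

```text
4.55 [ 4.77011491e-01  3.67956840e-01  2.62893292e-01  1.46561106e+00
 -4.74738523e-05 -1.17053033e-01] [0.50422224 0.26057562 0.27399022] -145.96260995910225
2393 0.07328603620642377 ((508.2939453125, 259.01153564453125), (122.0255355834961, 59.2908821105957), 33.56708908081055)
```

View pics/wrist1.png

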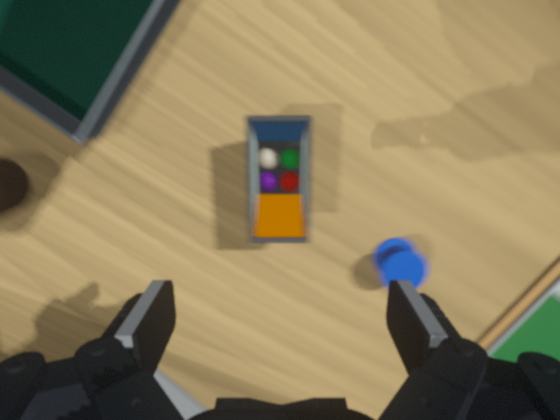

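The wrist view shows the planter centred at (280,180), with the amber pane nearest the fingers, the spool at (400,262) well clear and four nuggets inside. I let the arm settle and measure again before descending.

```bash
python3 - <<'E'
from h import *
np.set_printoptions(precision=4,suppress=True)
for i in range(3):
    o=bot.get_obs();r=bot.camera("wrist");T=r["cam_to_world"]
    q=Ro.from_quat(o["tool_rot"])
    Q=pts(r,np.ones((420,560),bool))
    s=(abs(Q[:,0]-.51)<.09)&(abs(Q[:,1]-.255)<.08)&(Q[:,2]>.064)&(Q[:,2]<.085)
    P=Q[s];a=cv2.minAreaRect((P[:,:2]*1000).astype(np.float32));c=np.array([*a[0],70])/1000
    print(o["eef_pos"],q.as_euler('ZYX',degrees=True),a,"in tool",q.inv().apply(c-o["eef_pos"]),"cam in tool",q.inv().apply(T[:3,3]-o["eef_pos"]))
print(q.inv().as_matrix()@T[:3,:3])
E
```

```text
[0.5017 0.266  0.2737] [-145.3781    0.0314  179.7334] ((508.36871337890625, 258.80340576171875), (121.85537719726562, 59.30563735961914), 33.22881317138672) in tool [-0.0013 -0.0107  0.2037] cam in tool [ 0.0799  0.0014 -0.1322]
[0.5027 0.2632 0.2737] [-145.8325   -0.0169  179.9053] ((508.455322265625, 258.94879150390625), (122.2930908203125, 59.70698928833008), 33.41292190551758) in tool [-0.0024 -0.0071  0.2037] cam in tool [ 0.0799  0.0014 -0.1322]
[0.5036 0.2612 0.2739] [-146.0731   -0.0301  179.9951] ((508.0874938964844, 258.90521240234375), (121.5518569946289, 59.36068344116211), 33.471004486083984) in tool [-0.0026 -0.0044  0.2039] cam in tool [ 0.0799  0.0014 -0.1322]
[[-0.0002 -0.9497 -0.3132]
 [ 1.     -0.0003  0.0001]
 [-0.0002 -0.3132  0.9497]]
```

{"name": "play_rows", "arguments": {"plan": [0,0,20,0,0,0,0,0,30,0,0,0,0,0,25,0,0,0,0,0,15,0,0,0,0,0,0,0,0,0,0,0,0,0,0,0]}}

```text
clock: 5.5
eef_pos: [0.5054, 0.259, 0.1854]
tool_rot: [-0.289, 0.957, 0.0, 0.001]
ft_force: [-0.2, 0.7, 0.4]
grip_width: 0.0855
```

```bash
python3 - <<'E'
from h import *
np.set_printoptions(precision=4,suppress=True)
for i in range(2):
    o=bot.get_obs();r=bot.camera("wrist");T=r["cam_to_world"]
    q=Ro.from_quat(o["tool_rot"])
    Q=pts(r,np.ones((420,560),bool))
    s=(abs(Q[:,0]-.51)<.09)&(abs(Q[:,1]-.255)<.08)&(Q[:,2]>.064)&(Q[:,2]<.085)
    P=Q[s];a=cv2.minAreaRect((P[:,:2]*1000).astype(np.float32));c=np.array([*a[0],70])/1000
    print(o["clock"],o["joint_pos"],o["eef_pos"],q.as_euler('ZYX',degrees=True),np.median(P[:,2]),a,"in tool",q.inv().apply(c-o["eef_pos"]))
cv2.imwrite("pics/wrist2.png",r["frame"])
E
```

```text
5.5 [ 0.4735  0.4021  0.0826  1.2494 -0.0001 -0.1139] [0.5054 0.259  0.1854] [-146.3457    0.1085 -179.9839] 0.07324008844941603 ((508.2770080566406, 258.78875732421875), (121.93341827392578, 59.03639602661133), 33.42744064331055) in tool [-0.0021 -0.0017  0.1154]
5.55 [ 0.4738  0.4019  0.0828  1.2493  0.     -0.1139] [0.5055 0.2592 0.1856] [-146.3276    0.1337 -179.9847] 0.07327574011359914 ((508.0386047363281, 258.591796875), (121.08921813964844, 59.12522506713867), 33.43692398071289) in tool [-0.0015 -0.0019  0.1156]
```

View pics/wrist2.png

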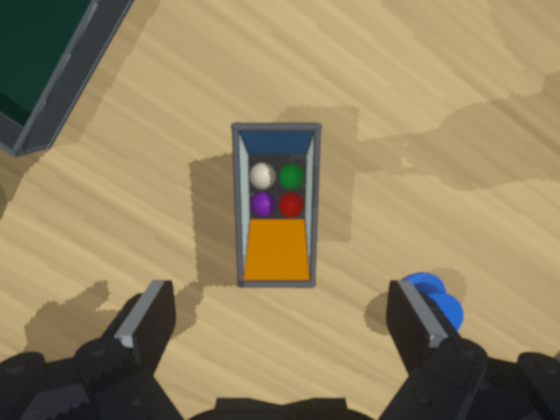

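The view agrees with the measurement: the planter is centred near (278,205) and the offset in the tool frame is about (-2, -2) mm. Now I descend to TCP z≈0.032.

{"name": "play_rows", "arguments": {"plan": [-1,-1,25,0,0,0.004,-1,-1,40,0,0,0,0,0,40,0,0,0,0,0,28,0,0,0,0,0,14,0,0,0,0,0,6,0,0,0,0,0,0,0,0,0,0,0,0,0,0,0]}}

```text
clock: 6.6
eef_pos: [0.5083, 0.259, 0.0326]
tool_rot: [-0.288, 0.958, 0.0, 0.001]
ft_force: [0.1, -1.2, -0.3]
grip_width: 0.0855
```

{"name": "play_rows", "arguments": {"plan": [0,0,0,0,0,0,0,0,0,0,0,0,0,0,0,0,0,0,0,0,0,0,0,0,0,0,0,0,0,0,0,0,0,0,0,0], "hand": 0}}

```text
clock: 7.35
eef_pos: [0.5084, 0.2583, 0.0323]
tool_rot: [-0.288, 0.958, -0.0, 0.001]
ft_force: [0.7, -2.4, 5.4]
grip_width: 0.0573
```

```bash
python3 - <<'E'
from h import *
print(bot.get_obs())
r=bot.camera("wrist");cv2.imwrite("pics/wrist3.png",r["frame"])
E
```

```text
{'clock': 7.35, 'joint_pos': array([ 0.47067018,  0.54753128, -0.11879975,  0.90245677, -0.00104123,
       -0.11306592]), 'joint_vel': array([ 1.14388589e-04, -1.10710625e-03, -7.61196492e-04,  1.11710904e-04,
        3.29594253e-04, -1.45502626e-05]), 'tau': array([ 1.31900042e+00, -4.35525441e+01,  1.91730040e+01, -2.34731482e-01,
        6.95075467e-01,  2.40643340e-02]), 'eef_pos': array([0.50835171, 0.25831235, 0.03234863]), 'tool_rot': array([-2.87741088e-01,  9.57707569e-01, -3.33703261e-04,  1.08084912e-03]), 'ft_force': array([ 0.72631923, -2.43600046,  5.42027395]), 'ft_torque': array([-5.02270400e-01, -1.22679279e-01,  6.90558997e-05]), 'grip_width': 0.057315508229714145}
```

View pics/wrist3.png

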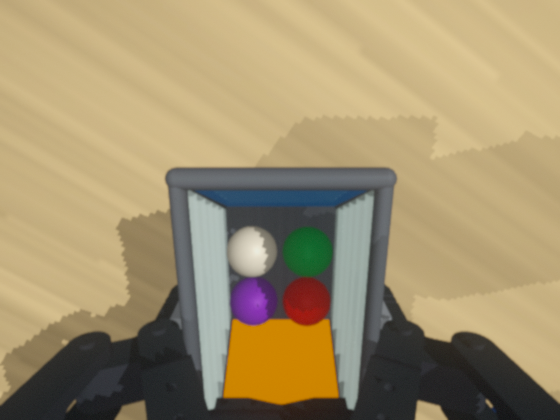

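The gripper holds the planter with the fingers at 57.3 mm. The four nuggets are inside, and the amber pane is on the outward (-tool x) side. I lift and tilt slightly, which also gives data for a kinematic fit.

{"name": "play_rows", "arguments": {"plan": [0,0,-6,0,0,0,0,0,-15,0,0,0,0,0,-30,0,0,0,0,0,-35,0,0,0,0,0,-40,0,0,0,0,0,-40,0,0,0,0,0,-25,0,0,0,0,0,-10,0,0,0,0,0,0,0,0,0,0,0,0,0,0,0]}}

```text
clock: 8.65
eef_pos: [0.5065, 0.2581, 0.2306]
tool_rot: [-0.288, 0.958, -0.0, -0.002]
ft_force: [-0.6, -0.4, -5.9]
grip_width: 0.0575
```

{"name": "play_rows", "arguments": {"plan": [0,0,0,0,-0.06,0,0,0,0,0,-0.12,0,0,0,0,0,-0.12,0,0,0,0,0,-0.08,0,0,0,0,0,0,0,0,0,0,0,0,0,0,0,0,0,0,0]}}

```text
clock: 9.52
eef_pos: [0.5082, 0.2589, 0.2324]
tool_rot: [-0.283, 0.94, 0.054, 0.181]
ft_force: [0.4, 0.2, -5.1]
grip_width: 0.0576
```

```bash
python3 - <<'E'
from h import *
np.set_printoptions(precision=4,suppress=True)
o=bot.get_obs();print(o["joint_pos"].tolist(),o["eef_pos"],Ro.from_quat(o["tool_rot"]).as_matrix()[:,2],o["grip_width"],o["ft_force"])
for c in ["wrist","scene"]:
    r=bot.camera(c);cv2.imwrite(f"pics/{c}4.png",r["frame"])
D=[([.2413760,.0037139,1.33521],(.15698578,-.47406,.24142748)),
([.2238,.1392,1.4874],(.1571,-.4743,.3027)),
([.4021,.0826,1.2494],(.5054,.2590,.1854)),
([.54753,-.1188,.902457],(.50835,.25831,.03235)),
(o["joint_pos"][1:4],o["eef_pos"])]
from scipy.optimize import least_squares
def fk(p,j):
    r0,z0,l1,e1,l2,e2,t,k=p
    a=j[0];b=j[0]-j[1];c=b+j[2]
    f=lambda l,e,th:np.array([l*np.cos(th)+e*np.sin(th),-l*np.sin(th)+e*np.cos(th)])
    return np.array([r0,z0])+f(e1,l1,a)+f(l2,e2,b)+f(t,k,c)
def res(p):
    return np.concatenate([fk(p,j)-[np.hypot(x[0],x[1]),x[2]] for j,x in D]+[1e-3*np.array(p-p0)])
p0=np.array([0,.2,.3,0,.3,0,.2,0.])
s=least_squares(res,p0);print(s.x,[np.round(1000*(fk(s.x,j)-[np.hypot(x[0],x[1]),x[2]]),1).tolist() for j,x in D])
E
```

```text
[0.4448208377835325, 0.1160367149293304, -0.2491621966787017, 0.8294496041490386, 0.0515054524978719, -0.12975181068927166] [0.5082 0.2589 0.2324] [ 0.309   0.2043 -0.9289] 0.057586711474543285 [ 0.3719  0.1963 -5.134 ]
[-0.0009  0.2411  0.4932  0.0001  0.3913  0.0081  0.3943  0.0009] [[-0.0, 0.0], [0.0, -0.0], [-0.0, 0.0], [0.0, -0.0], [-0.0, -0.0]]
```

View pics/scene4.png

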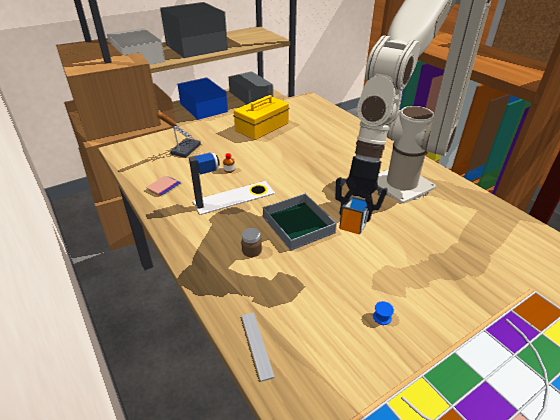

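View pics/wrist4.png

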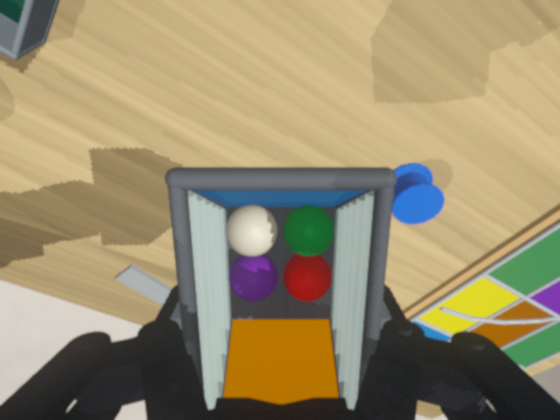

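The scene view shows the planter held at (355,215) with nothing disturbed, and the wrist view shows all four nuggets still inside. The fitted planar kinematics (links 0.493, 0.391 and 0.394 m) let me check the reach for the pour.

```bash
cat >> h.py <<'E'
PF=np.array([-0.0009,0.2411,0.4932,0.0001,0.3913,0.0081,0.3943,0.0009])
def fk(j,p=PF):
    r0,z0,l1,e1,l2,e2,t,k=p
    a=j[0];b=j[0]-j[1];c=b+j[2]
    f=lambda l,e,th:np.array([l*np.cos(th)+e*np.sin(th),-l*np.sin(th)+e*np.cos(th)])
    return np.array([r0,z0])+f(e1,l1,a)+f(l2,e2,b)+f(t,k,c),c
def ik(r,z,tilt):
    from scipy.optimize import least_squares
    c0=np.pi/2-np.radians(tilt)
    def e(j):
        x,c=fk(j); return [x[0]-r,x[1]-z,(c-c0)*.3]
    s=least_squares(e,[.6,-.9,c0-1.5],bounds=([-1.05,-1.09,-1.99],[1.87,1.28,2.15]))
    return s.x,np.linalg.norm(s.fun)*1000
E
python3 - <<'E'
from h import *
np.set_printoptions(precision=2,suppress=True)
for t in (60,70,80,90,95,100):
    for z in (.18,.2,.22,.24,.26):
        best=None
        for r in np.arange(.54,.72,.005):
            j,e=ik(r,z,t)
            if e<.5 and j[1]>-1.05 and j[2]>-1.94: best=(round(r,3),j);break
        print(t,z,best, "lip r",None if not best else round(best[0]-.056*np.cos(np.radians(t))-.038*np.sin(np.radians(t)),3))
E
```

```text
60 0.18 (np.float64(0.56), array([ 0.11, -1.05, -0.63])) lip r 0.499
60 0.2 (np.float64(0.545), array([ 0.01, -1.05, -0.54])) lip r 0.484
60 0.22 (np.float64(0.54), array([-0.06, -1.03, -0.44])) lip r 0.479
60 0.24 (np.float64(0.54), array([-0.12, -0.99, -0.35])) lip r 0.479
60 0.26 (np.float64(0.54), array([-0.17, -0.96, -0.26])) lip r 0.479
70 0.18 (np.float64(0.62), array([ 0.38, -1.04, -1.07])) lip r 0.565
70 0.2 (np.float64(0.61), array([ 0.29, -1.05, -0.99])) lip r 0.555
70 0.22 (np.float64(0.6), array([ 0.21, -1.05, -0.91])) lip r 0.545
70 0.24 (np.float64(0.59), array([ 0.12, -1.05, -0.82])) lip r 0.535
70 0.26 (np.float64(0.58), array([ 0.03, -1.04, -0.72])) lip r 0.525
80 0.18 (np.float64(0.645), array([ 0.64, -1.05, -1.51])) lip r 0.598
80 0.2 (np.float64(0.645), array([ 0.56, -1.04, -1.43])) lip r 0.598
80 0.22 (np.float64(0.64), array([ 0.48, -1.05, -1.36])) lip r 0.593
80 0.24 (np.float64(0.635), array([ 0.4 , -1.05, -1.28])) lip r 0.588
80 0.26 (np.float64(0.63), array([ 0.32, -1.05, -1.19])) lip r 0.583
90 0.18 (np.float64(0.65), array([ 0.9 , -1.03, -1.93])) lip r 0.
[... 183 characters left out ...]
1.05, -1.72])) lip r 0.612
90 0.26 (np.float64(0.65), array([ 0.59, -1.05, -1.64])) lip r 0.612
95 0.18 (np.float64(0.7), array([ 0.96, -0.88, -1.93])) lip r 0.667
95 0.2 (np.float64(0.685), array([ 0.91, -0.93, -1.93])) lip r 0.652
95 0.22 (np.float64(0.665), array([ 0.86, -0.99, -1.94])) lip r 0.632
95 0.24 (np.float64(0.65), array([ 0.8 , -1.04, -1.93])) lip r 0.617
95 0.26 (np.float64(0.65), array([ 0.73, -1.04, -1.86])) lip r 0.617
100 0.18 None lip r None
100 0.2 None lip r None
100 0.22 (np.float64(0.715), array([ 0.93, -0.84, -1.94])) lip r 0.687
100 0.24 (np.float64(0.7), array([ 0.88, -0.89, -1.94])) lip r 0.672
100 0.26 (np.float64(0.685), array([ 0.82, -0.93, -1.93])) lip r 0.657
```

Radial tipping would put the lip outside the tray because of the elbow and j4 limits. I build a full arm model including j5 and search sideways pours.

```bash
cat >> h.py <<'E'
from scipy.optimize import least_squares as LS
L5=.292
LO=np.array([-2.72,-1.05,-1.09,-1.99,-1.42,-3.14]);HI=np.array([2.72,1.87,1.28,2.15,1.44,3.14])
M=np.array([[0,0,1],[0,1,0],[-1,0,0.]])
def FK(j):
    r0,z0,l1,e1,l2,e2,t,k=PF
    a=j[1];b=a-j[2];c=b+j[3]
    f=lambda l,e,th:np.array([l*np.cos(th)+e*np.sin(th),0,-l*np.sin(th)+e*np.cos(th)])
    w=np.array([r0,0,z0])+f(e1,l1,a)+f(l2,e2,b)+f(t-L5,k,c)
    R=Ro.from_euler('y',c)*Ro.from_euler('z',j[4])
    p=w+R.apply([L5,0,0]); B=Ro.from_euler('z',j[0])
    return B.apply(p),B*R*Ro.from_euler('x',j[5])*Ro.from_matrix(M),B.apply(w)
def IK(P,Q,seed,m=.03):
    def e(j):
        p,q,_=FK(j); return np.r_[(p-P),.3*(q.inv()*Q).as_rotvec()]
    s=LS(e,np.clip(seed,LO+m+.001,HI-m-.001),bounds=(LO+m,HI-m),x_scale=1.0)
    return s.x,np.linalg.norm(s.fun)*1000
E
python3 - <<'E'
from h import *
np.set_printoptions(precision=3,suppress=True)
o=bot.get_obs();p,q,w=FK(o["joint_pos"]);print((p-o["eef_pos"])*1000,(q.inv()*Ro.from_quat(o["tool_rot"])).as_rotvec())
# pour: planter azimuth y, tilt t about jaw axis: blue-down tilt<0, amber-down tilt>0. tool x yaw = y+180
C=np.array([.4945,-.0175])
res=[]
for side in(-1,1):
  for psi in range(-120,121,15):
    yaw=psi if side<0 else psi+180      # planter +x azimuth
    for t in (90,100,110):
      for z in (.2,.25,.3):
        Q=down(yaw+180,side*t)
        # want lip at tray centre + ahead of it by ~3cm along psi
        d=np.array([np.cos(np.radians(psi)),np.sin(np.radians(psi))])
        tz=Q.as_matrix()[:,2]; assert np.dot(tz[:2],d)>0.9
        lipoff=Q.apply([-side*.056,0,-.038])
        P=np.r_[C+.035*d-lipoff[:2],z]
        best=1e9
        for s0 in ([np.radians(-psi/3),.4,-.5,.3,np.radians(psi)*.7,0],[0,.4,-.5,.3,np.sign(psi)*1.2,1.5],[0,.4,-.5,.3,np.sign(psi)*1.2,-1.5]):
            j,e=IK(P,Q,np.array(s0))
            if e<best: best,jb=e,j
        if best<3: print(side,psi,t,z,P,jb,round(best,1))
E
```

```text
[0.081 0.01  0.369] [-0. -0.  0.]
-1 -45 90 0.2 [ 0.546 -0.069  0.2  ] [ 0.384  0.816 -1.019 -1.835 -1.17   0.   ] 0.0
-1 -45 90 0.25 [ 0.546 -0.069  0.25 ] [ 0.384  0.63  -1.027 -1.657 -1.17   0.   ] 0.0
-1 -45 90 0.3 [ 0.546 -0.069  0.3  ] [ 0.384  0.442 -1.011 -1.454 -1.17   0.   ] 0.0
-1 45 90 0.2 [0.546 0.034 0.2  ] [-0.47   0.805 -0.982 -1.787  1.255 -0.   ] 0.0
-1 45 90 0.25 [0.546 0.034 0.25 ] [-0.47   0.627 -0.99  -1.617  1.255 -0.   ] 0.0
-1 45 90 0.3 [0.546 0.034 0.3  ] [-0.47   0.45  -0.975 -1.425  1.255 -0.   ] 0.0
-1 75 90 0.2 [0.513 0.053 0.2  ] [-0.482  0.92  -0.121  2.069  1.351 -3.11 ] 2.1
1 45 90 0.2 [0.546 0.034 0.2  ] [-0.47   0.784 -0.984 -1.738  1.255  3.11 ] 2.9
1 45 90 0.25 [0.546 0.034 0.25 ] [-0.47   0.607 -0.989 -1.566  1.255  3.11 ] 2.9
1 45 90 0.3 [0.546 0.034 0.3  ] [-0.47   0.43  -0.972 -1.372  1.255  3.11 ] 2.9
1 75 90 0.2 [0.513 0.053 0.2  ] [-0.482  0.929 -0.12   2.093  1.351  0.   ] 0.0
```

```bash
python3 - <<'E'
from h import *
np.set_printoptions(precision=3,suppress=True)
C=np.array([.4945,-.0175]);side=-1
for psi in (-75,-60,-50,-40,-30,-20,20,30,40,50,60,75):
  for t in (95,100,105):
    for z in (.21,.25,.29):
     for fw in (.02,.045,.06):
        Q=down(psi+180,side*t);d=np.array([np.cos(np.radians(psi)),np.sin(np.radians(psi))])
        lipoff=Q.apply([.056,0,-.038]);P=np.r_[C+fw*d-lipoff[:2],z]
        j,e=IK(P,Q,np.array([np.radians(-psi*.6),.6,-1.0,-1.6,np.radians(psi)*1.5,0]))
        if e<2: print(psi,t,z,fw,P,j,round(e,1))
E
```

```text
-50 95 0.29 0.045 [ 0.545 -0.077  0.29 ] [ 0.387  0.674 -0.966 -1.918 -1.248 -0.264] 0.0
-50 95 0.29 0.06 [ 0.554 -0.089  0.29 ] [ 0.35   0.664 -0.956 -1.871 -1.212 -0.236] 0.0
-40 95 0.29 0.045 [ 0.554 -0.068  0.29 ] [ 0.346  0.646 -1.059 -1.877 -1.037 -0.149] 0.0
-40 95 0.29 0.06 [ 0.566 -0.077  0.29 ] [ 0.31   0.639 -1.04  -1.841 -1.002 -0.137] 0.0
40 95 0.25 0.06 [0.566 0.042 0.25 ] [-0.399  0.78  -1.002 -1.96   1.091  0.159] 1.7
40 95 0.29 0.02 [0.535 0.017 0.29 ] [-0.5    0.668 -1.047 -1.951  1.188  0.219] 0.0
40 95 0.29 0.045 [0.554 0.033 0.29 ] [-0.436  0.652 -1.024 -1.88   1.126  0.185] 0.0
40 95 0.29 0.06 [0.566 0.042 0.29 ] [-0.399  0.645 -1.007 -1.842  1.09   0.169] 0.0
50 95 0.29 0.045 [0.545 0.042 0.29 ] [-0.467  0.689 -0.923 -1.96   1.325  0.338] 1.3
50 95 0.29 0.06 [0.554 0.054 0.29 ] [-0.431  0.686 -0.916 -1.922  1.291  0.309] 0.0
```

Sideways tipping at planter azimuth about 40° with 90° tilt is feasible at z≈0.21, with the lip over the tray. I plan and check the whole path.

```bash
cat > pour.py <<'E'
from h import *
np.set_printoptions(precision=3,suppress=True)
C=np.array([.4945,-.0175])
def pose(psi,t,z,fw=.04):
    Q=down(psi+180,-t);d=np.array([np.cos(np.radians(psi)),np.sin(np.radians(psi))])
    return np.r_[C+fw*d-Q.apply([.056,0,-.038])[:2],z],Q
def check(poses,j):
    for P,Q in poses:
        j2,e=IK(P,Q,j,.01); print(P,j2,round(e,1),"dmax/lim",round(np.max(np.abs(j2-j)/.125/np.array([2.79,2.79,3.14,3.14,3.14,3.14])),2)); j=j2
    return j
E
python3 - <<'E'
from pour import *
o=bot.get_obs();p=o["eef_pos"]
A=[]
P1,Q1=pose(40,35,.25)
N=9
for i in range(1,N+1):
    s=i/N; s=s*s*(3-2*s)
    A.append((p+s*(P1-p),down(213.4+s*6.6,-(21.7+s*13.3))))
B=[pose(40,35+min(55,7.2*i),.25-.04*min(1,i/6)) for i in range(1,9)]
print("A");j=check(A,o["joint_pos"]);print("B");check(B,j)
e=rows(A);rows(B,e)
E
```

```text
A
[0.51  0.252 0.233] [ 0.428  0.11  -0.259  0.82   0.06  -0.148] 0.0 dmax/lim 0.05
[0.517 0.233 0.235] [ 0.379  0.094 -0.281  0.797  0.086 -0.201] 0.0 dmax/lim 0.14
[0.526 0.205 0.237] [ 0.305  0.075 -0.307  0.767  0.129 -0.28 ] 0.0 dmax/lim 0.21
[0.537 0.172 0.24 ] [ 0.215  0.062 -0.33   0.739  0.186 -0.374] 0.0 dmax/lim 0.26
[0.548 0.138 0.243] [ 0.117  0.058 -0.342  0.718  0.252 -0.474] 0.0 dmax/lim 0.28
[0.559 0.105 0.245] [ 0.024  0.064 -0.343  0.707  0.319 -0.569] 0.0 dmax/lim 0.27
[0.568 0.078 0.248] [-0.053  0.077 -0.335  0.705  0.378 -0.648] 0.0 dmax/lim 0.22
[0.575 0.059 0.249] [-0.105  0.09  -0.326  0.708  0.419 -0.703] 0.0 dmax/lim 0.15
[0.577 0.052 0.25 ] [-0.124  0.095 -0.321  0.71   0.434 -0.723] 0.0 dmax/lim 0.05
B
[0.576 0.051 0.243] [-0.174  0.074 -0.44   0.529  0.54  -0.722] 0.0 dmax/lim 0.46
[0.575 0.05  0.237] [-0.224  0.072 -0.556  0.329  0.65  -0.709] 0.0 dmax/lim 0.51
[0.573 0.048 0.23 ] [-0.273  0.094 -0.668  0.101  0.761 -0.678] 0.0 dmax/lim 0.58
[0.57  0.046 0.223] [-0.32   0.148 -0.776 -0.171  0.869 -0.621] 0.0 dmax/lim 0.69
[0.567 0.043 0.217] [-0.362  0
[... 309 characters left out ...]
0.577 0.052 0.25 ] [-0.326  0.896  0.103  0.282]
[1.6, -7.2, -1.3, -0.001, -0.007, -0.002, 4.2, -19.4, -3.5, -0.004, -0.021, -0.01, 6.4, -28, -5.3, -0.006, -0.031, -0.014, 7.7, -32.9, -6.7, -0.008, -0.037, -0.016, 8.5, -34.6, -7.7, -0.009, -0.039, -0.017, 8.3, -32.6, -7.9, -0.01, -0.036, -0.016, 7.2, -27.3, -7.2, -0.008, -0.031, -0.013, 5, -18.8, -5.2, -0.006, -0.021, -0.009, 1.9, -6.9, -2.1, -0.002, -0.008, -0.003]
8 rows end [0.554 0.033 0.21 ] [-0.242  0.665  0.242  0.664]
[4.4, 0, 5.1, 0, -0.126, 0, 5.8, 0, 3.8, 0, -0.126, 0, 6.8, 0, 2.3, 0, -0.125, 0, 7.6, 0, 0.5, 0, -0.126, 0, 8.1, 0, -1.2, 0, -0.126, 0, 8.1, 0, -3.1, 0, -0.125, 0, 1.2, 0, -6.1, 0, -0.126, 0, 0.4, 0, -4.4, 0, -0.08, 0]
```

{"name": "play_rows", "arguments": {"plan": [1.6,-7.2,-1.3,0,-0.007,-0.002,4.2,-19.4,-3.5,-0.004,-0.021,-0.01,6.4,-28,-5.3,-0.006,-0.031,-0.014,7.7,-33,-6.7,-0.008,-0.037,-0.016,8.5,-34.6,-7.7,-0.009,-0.039,-0.017,8.3,-32.6,-7.9,-0.01,-0.036,-0.016,7.2,-27.3,-7.2,-0.008,-0.031,-0.013,5,-18.8,-5.2,-0.006,-0.021,-0.009,1.9,-7,-2.1,-0.002,-0.008,-0.003,0,0,0,0,0,0,0,0,0,0,0,0,0,0,0,0,0,0]}}

```text
clock: 11.12
eef_pos: [0.5761, 0.0521, 0.2503]
tool_rot: [-0.327, 0.896, 0.102, 0.283]
ft_force: [-0.7, -0.0, -4.8]
grip_width: 0.057
```

```bash
python3 - <<'E'
from pour import *
o=bot.get_obs();print(o["eef_pos"],o["joint_pos"],o["clock"])
r=bot.camera("scene");cv2.imwrite("pics/scene5.png",r["frame"])
ts=[42,49,56,63,67,70.5,74,77.5,81,84.5,88,90]
zs=[.243,.236,.229,.223,.219,.216,.213,.21,.21,.21,.21,.21]
B=[pose(40,t,z) for t,z in zip(ts,zs)]
check(B,o["joint_pos"]);rows(B)
E
```

```text
[0.576 0.052 0.25 ] [-0.124  0.093 -0.322  0.711  0.433 -0.724] 11.125
[0.576 0.051 0.243] [-0.172  0.075 -0.438  0.532  0.537 -0.723] 0.0 dmax/lim 0.46
[0.575 0.05  0.236] [-0.221  0.073 -0.551  0.338  0.644 -0.71 ] 0.0 dmax/lim 0.5
[0.573 0.049 0.229] [-0.269  0.093 -0.661  0.117  0.751 -0.682] 0.0 dmax/lim 0.56
[0.571 0.046 0.223] [-0.315  0.142 -0.766 -0.142  0.857 -0.629] 0.0 dmax/lim 0.66
[0.569 0.045 0.219] [-0.339  0.188 -0.824 -0.317  0.915 -0.585] 0.0 dmax/lim 0.45
[0.567 0.043 0.216] [-0.359  0.241 -0.873 -0.489  0.963 -0.534] 0.0 dmax/lim 0.44
[0.565 0.042 0.213] [-0.378  0.308 -0.918 -0.683  1.008 -0.472] 0.0 dmax/lim 0.49
[0.563 0.04  0.21 ] [-0.394  0.392 -0.96  -0.902  1.049 -0.396] 0.0 dmax/lim 0.56
[0.561 0.038 0.21 ] [-0.409  0.483 -0.992 -1.135  1.084 -0.304] 0.0 dmax/lim 0.59
[0.558 0.036 0.21 ] [-0.422  0.591 -1.016 -1.39   1.111 -0.196] 0.0 dmax/lim 0.65
[0.556 0.034 0.21 ] [-0.433  0.711 -1.027 -1.655  1.13  -0.074] 0.0 dmax/lim 0.68
[0.554 0.033 0.21 ] [-0.439  0.78  -1.026 -1.806  1.137 -0.   ] 0.0 dmax/lim 0.38
12 rows end [0.554 0.033 0.21 ] [-0.242  0.664  0.242  0.664]
[4.3, -0.8, 5.9, 0, -0.122, 0.002, 5.9, 0, 4.1, 0, -0.122, 0, 7, 0, 2.6, 0, -0.123, 0, 7, 0, 0.5, 0, -0.122, 0, 4.6, 0, -0.4, 0, -0.07, 0, 3.7, 0, -1, 0, -0.061, 0, 3.7, 0, -1.4, 0, -0.061, 0, 3.6, 0, -1.8, 0, -0.061, 0, 0.7, 0, -2.9, 0, -0.061, 0, 0.4, 0, -3, -0.001, -0.061, 0, 0.4, 0, -3.3, 0, -0.061, 0, 0, 0, -1.9, 0, -0.035, 0]
```

View pics/scene5.png

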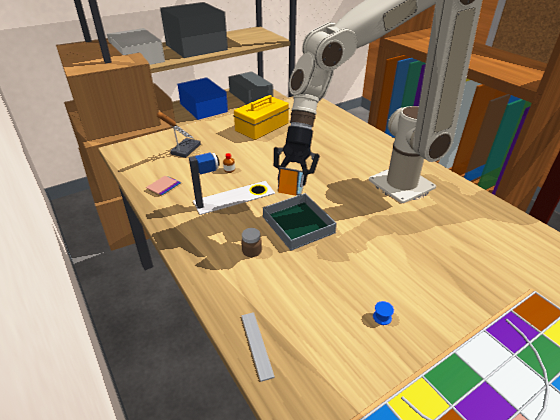

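The planter is over the tray, at (290,180) in the scene view. Now I tip it.

{"name": "play_rows", "arguments": {"plan": [4.3,0,5.9,0,-0.122,0,6,0,4.1,0,-0.122,0,7,0,2.6,0,-0.122,0,7,0,0.5,0,-0.122,0,4.6,0,-0.4,0,-0.07,0,3.7,0,-1,0,-0.061,0,3.7,0,-1.4,0,-0.061,0,3.6,0,-1.8,0,-0.061,0,0.7,0,-2.9,0,-0.061,0,0.4,0,-3,0,-0.061,0,0.4,0,-3.3,0,-0.061,0,0,0,-1.9,0,-0.035,0,0,0,0,0,0,0,0,0,0,0,0,0,0,0,0,0,0,0,0,0,0,0,0,0]}}

```text
clock: 13.18
eef_pos: [0.554, 0.0324, 0.2109]
tool_rot: [-0.243, 0.664, 0.241, 0.665]
ft_force: [-0.1, -0.3, -4.4]
grip_width: 0.0574
```

```bash
python3 - <<'E'
from pour import *
o=bot.get_obs();print(o["eef_pos"],o["joint_pos"],o["clock"],o["ft_force"],Ro.from_quat(o["tool_rot"]).as_matrix()[:,2])
for c in("scene","wrist","top"):
    r=bot.camera(c);cv2.imwrite(f"pics/{c}6.png",r["frame"])
E
```

```text
[0.554 0.032 0.211] [-0.441  0.773 -1.027 -1.799  1.139 -0.003] 13.175 [-0.081 -0.285 -4.424] [ 0.766  0.643 -0.   ]
```

View pics/scene6.png

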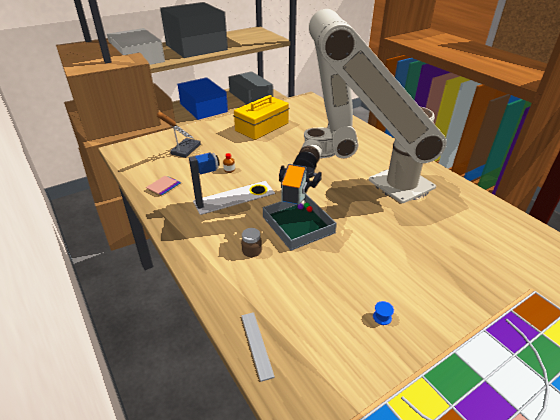

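View pics/wrist6.png

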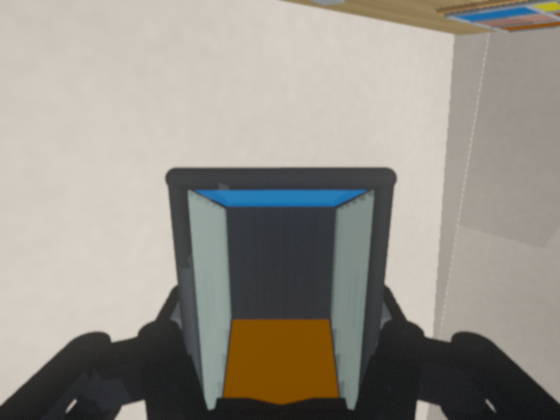

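View pics/top6.png

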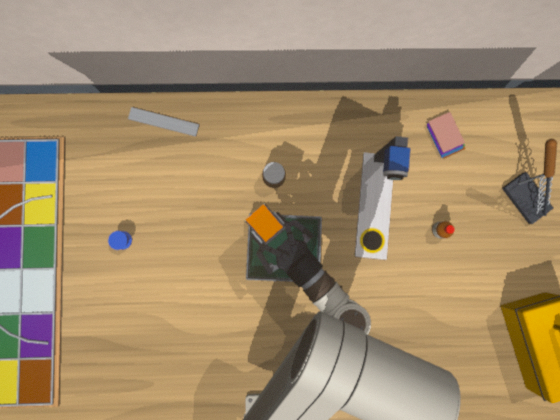

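The wrist view shows the planter empty, the scene view shows nuggets at (302,207) in the tray, and the weight signal dropped by about 0.4 N. I return the planter to upright along the reverse path.

```bash
python3 - <<'E'
from pour import *
o=bot.get_obs();p=o["eef_pos"]
ts=[88,84.5,81,77.5,74,70.5,67,63,56,49,42,35,28]
zs=[.21,.21,.21,.213,.216,.22,.225,.231,.237,.243,.25,.255,.26]
B=[pose(40,t,z) for t,z in zip(ts,zs)]
j=check(B,o["joint_pos"]);e=rows(B)
P0,_=B[-1];P1=np.array([.509,-.268,.23]);N=14;A=[]
for i in range(1,N+1):
    s=i/N;s=s*s*(3-2*s);u=min(1,i/(N-2));u=u*u*(3-2*u)
    A.append((P0+s*(P1-P0),down(220-u*47.2,-28*(1-u))))
print("A");check(A,j);rows(A,e)
E
```

```text
[0.556 0.034 0.21 ] [-0.433  0.711 -1.027 -1.655  1.13  -0.074] 0.0 dmax/lim 0.37
[0.558 0.036 0.21 ] [-0.422  0.591 -1.016 -1.39   1.111 -0.196] 0.0 dmax/lim 0.68
[0.561 0.038 0.21 ] [-0.409  0.483 -0.992 -1.135  1.084 -0.304] 0.0 dmax/lim 0.65
[0.563 0.04  0.213] [-0.394  0.382 -0.958 -0.89   1.049 -0.396] 0.0 dmax/lim 0.62
[0.565 0.042 0.216] [-0.378  0.299 -0.916 -0.671  1.008 -0.472] 0.0 dmax/lim 0.56
[0.567 0.043 0.22 ] [-0.359  0.23  -0.869 -0.474  0.963 -0.534] 0.0 dmax/lim 0.5
[0.569 0.045 0.225] [-0.339  0.174 -0.817 -0.295  0.915 -0.585] 0.0 dmax/lim 0.45
[0.571 0.046 0.231] [-0.315  0.125 -0.755 -0.114  0.857 -0.629] 0.0 dmax/lim 0.46
[0.573 0.049 0.237] [-0.269  0.08  -0.649  0.142  0.751 -0.682] 0.0 dmax/lim 0.65
[0.575 0.05  0.243] [-0.221  0.064 -0.54   0.358  0.644 -0.71 ] 0.0 dmax/lim 0.55
[0.576 0.051 0.25 ] [-0.172  0.068 -0.425  0.552  0.537 -0.723] 0.0 dmax/lim 0.49
[0.577 0.052 0.255] [-0.124  0.091 -0.312  0.723  0.434 -0.723] 0.0 dmax/lim 0.44
[0.577 0.051 0.26 ] [-0.078  0.129 -0.196  0.884  0.335 -0.714] 0.0 dmax/lim 0.41
13 rows end [0.577 0.051 0.26 ] [-0
[... 1429 characters left out ...]
94  0.188  1.366 -0.    -0.351] 0.0 dmax/lim 0.06
[ 0.509 -0.268  0.23 ] [-0.485  0.396  0.191  1.366 -0.    -0.359] 0.0 dmax/lim 0.02
14 rows end [ 0.509 -0.268  0.23 ] [ 0.063  0.998  0.    -0.   ]
[3.5, -2.9, -1.4, 0.007, 0.009, 0.014, 9.8, -8.4, -3.7, 0.02, 0.027, 0.04, 14.6, -13.5, -5, 0.029, 0.04, 0.062, 17.8, -18.7, -5.1, 0.032, 0.05, 0.078, 19.2, -23.4, -4.3, 0.031, 0.057, 0.091, 18.8, -27.6, -2.7, 0.028, 0.061, 0.098, 16.8, -30.5, -0.9, 0.022, 0.06, 0.1, 13.7, -32.1, 0.7, 0.015, 0.057, 0.095, 10, -31.9, 1.8, 0.008, 0.051, 0.085, 6.6, -29.8, 2.3, 0.004, 0.04, 0.067, 3.9, -25.9, 2.3, 0.001, 0.026, 0.045, 2, -20.4, 1.8, 0, 0.01, 0.016, 1.1, -13.2, 1.2, 0, 0, 0, 0.4, -4.8, 0.5, 0, 0, 0]
```

{"name": "play_rows", "arguments": {"plan": [0.5,0,2.4,0,0.034,0,0,0,3.3,0,0.06,0,-0.3,0,3,0,0.062,0,-3.5,0,2.5,0,0.061,0,-3.5,0,2,0,0.061,0,-4.5,0,1.3,0,0.061,0,-5.5,0,0.6,0,0.061,0,-6.5,0,0,0,0.07,0,-7,0,0.4,0,0.122,0,-6.5,0,-1.2,0,0.122,0,-6.3,0,-3.4,0,0.122,0,-3.8,0,-3.3,0,0.122,0,-2.6,0,-4.3,0,0.123,0,0,0,0,0,0,0]}}

```text
clock: 15.08
eef_pos: [0.5781, 0.0525, 0.2605]
tool_rot: [-0.333, 0.911, 0.082, 0.229]
ft_force: [0.2, 0.2, -4.1]
grip_width: 0.0569
```

{"name": "play_rows", "arguments": {"plan": [3.5,-2.9,-1.4,0.007,0.009,0.014,9.8,-8.4,-3.7,0.02,0.027,0.04,14.6,-13.5,-5,0.029,0.04,0.062,17.8,-18.7,-5.1,0.032,0.05,0.078,19.2,-23.4,-4.3,0.031,0.057,0.091,18.8,-27.6,-2.7,0.028,0.061,0.098,16.8,-30.5,-0.9,0.022,0.06,0.1,13.7,-32,0.7,0.015,0.057,0.095,10,-32,1.8,0.008,0.051,0.085,6.6,-29.8,2.3,0.004,0.04,0.067,3.9,-26,2.3,0.001,0.026,0.045,2,-20.4,1.8,0,0.01,0.016,1.1,-13.2,1.2,0,0,0,0.4,-4.8,0.5,0,0,0,0,0,0,0,0,0,0,0,0,0,0,0,0,0,0,0,0,0,0,0,0,0,0,0]}}

```text
clock: 17.32
eef_pos: [0.5092, -0.2676, 0.2296]
tool_rot: [0.062, 0.998, -0.0, 0.001]
ft_force: [-0.1, 0.4, -4.0]
grip_width: 0.0575
```

```bash
python3 - <<'E'
from pour import *
o=bot.get_obs();print(o["eef_pos"],o["clock"],o["ft_force"],o["grip_width"],Ro.from_quat(o["tool_rot"]).as_matrix())
for c in("scene","wrist","top"):
    r=bot.camera(c);cv2.imwrite(f"pics/{c}7.png",r["frame"])
    for i in range(4):
        for d in bot.outline_of(f"nugget{i}_center",c)[:1]:
            P=pts(r,d["mask"]);print(c,i,round(d["p"],2),np.median(P,0) if len(P) else None)
E
```

```text
[ 0.509 -0.268  0.23 ] 17.325 [-0.089  0.373 -3.962] 0.05747472422358737 [[-0.992  0.124  0.001]
 [ 0.124  0.992 -0.   ]
 [-0.001 -0.    -1.   ]]
scene 0 0.62 [0.705 0.027 0.054]
scene 3 0.36 [0.531 0.439 0.039]
wrist 0 0.78 [ 0.419 -0.056  0.024]
wrist 1 0.59 [ 0.416 -0.077  0.024]
wrist 2 0.72 [ 0.438 -0.088  0.025]
wrist 3 0.69 [ 0.419 -0.093  0.026]
top 0 0.57 [ 0.421 -0.055  0.023]
top 1 0.4 [ 0.417 -0.076  0.024]
top 2 0.58 [ 0.441 -0.087  0.024]
```

View pics/scene7.png

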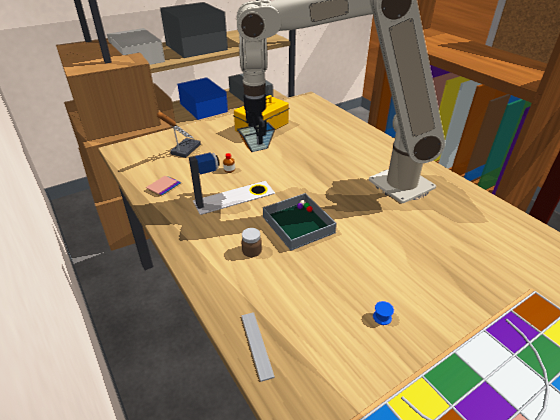

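View pics/wrist7.png

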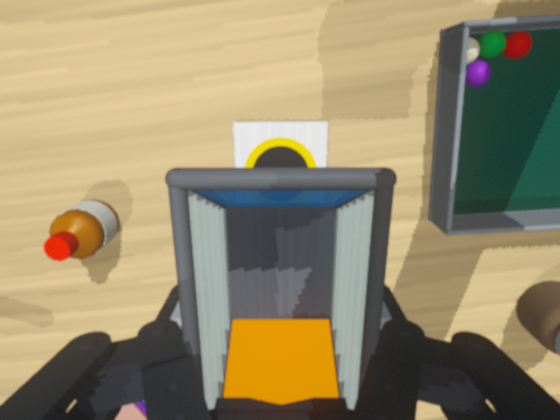

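View pics/top7.png

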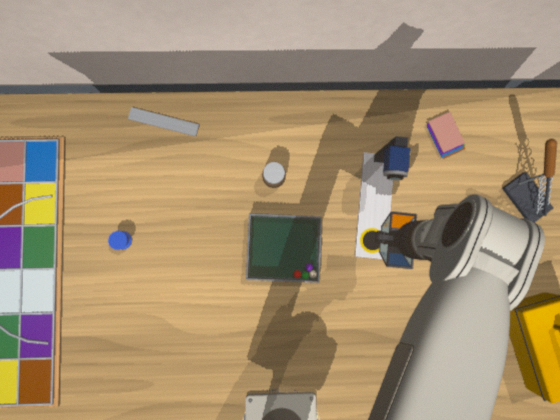

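All four nuggets are in the tray corner: wrist pixels (470-517,45-73), measured around (0.42-0.44, -0.055 to -0.093), z≈0.024. The planter sits in the grip as before and looks level. Next I refine the stand pose from the wrist and top views.

```bash
python3 - <<'E'
from pour import *
R={c:bot.camera(c) for c in("wrist","top")}
r=R["wrist"];f=r["frame"].astype(int)
g=((f.max(2)-f.min(2)<25)&(f.min(2)>140)).astype(np.uint8);g[:110]=0;g[168:]=0;g[:,:215]=0;g[:,345:]=0
n,l,s,c=cv2.connectedComponentsWithStats(g);m=l==1+np.argmax(s[1:,4]);print(s[1+np.argmax(s[1:,4])])
def onplane(r,uv,z):
    o,d=ray(r,uv);return o+d*(z-o[2])/d[2]
# end edge: topmost pixel per column; side edges per row
top=[(u,np.where(m[:,u])[0].min()-.5) for u in range(240,322)]
E=np.array([onplane(r,p,.006)[:2] for p in top]);a=np.polyfit(E[:,1],E[:,0],1);print("end edge normal yaw",-np.degrees(np.arctan(a[0])))
S=[]
for k in(0,1):
    e=[]
    for v in range(126,164):
        us=np.where(m[v])[0]; e.append(onplane(r,((us.min()-.5) if k==0 else us.max()+.5,v),.006)[:2])
    e=np.array(e);b=np.polyfit(e[:,0],e[:,1],1);S.append(b);print("side yaw",np.degrees(np.arctan(b[0])))
# centreline and end point
yaw=np.arctan(-a[0]);x0=.462
mid=lambda x:(np.polyval(S[0],x)+np.polyval(S[1],x))/2
for it in range(5):
    y=mid(x0);x0=np.polyval(a,y)
print("end mid",x0,mid(x0),"width",(np.polyval(S[1],.48)-np.polyval(S[0],.48))*np.cos(yaw))
for yw in(-7.2,np.degrees(yaw)):
    w=np.radians(yw);print("mark",x0+.05*np.cos(w),mid(x0)+.05*np.sin(w))
# yellow rim
for c in R:
    r=R[c];f=r["frame"].astype(int);ye=((f[...,2]>150)&(f[...,1]>140)&(f[...,0]<90))
    v,u=np.where(ye);P=np.array([onplane(r,(a_,b_),.0065)[:2] for a_,b_ in zip(u,v)]);P=P[(abs(P[:,0]-.508)<.05)&(abs(P[:,1]+.268)<.05)]
    h=cv2.convexHull((P*1e4).astype(np.float32)).reshape(-1,2)/1e4
    s=LS(lambda x:np.hypot(h[:,0]-x[0],h[:,1]-x[1])-.036,[.508,-.268],loss='soft_l1',f_scale=.001);print(c,len(P),s.x,np.abs(s.fun).max())
# camera body top from top view: centreline
r=R["top"];Q=pts(r,np.ones((420,560),bool));k=(Q[:,2]>.2)&(Q[:,2]<.22)&(abs(Q[:,0]-.72)<.1)&(abs(Q[:,1]+.29)<.05);print(cv2.minAreaRect((Q[k,:2]*1000).astype(np.float32)))
E
```

```text
[ 233  121   95   47 2595]
end edge normal yaw -6.220750816120261
side yaw -6.593106614571575
side yaw -7.206453248969074
end mid 0.45770104282257407 -0.2606073440479946 width 0.09005534499553927
mark 0.5073067778882979 -0.26687400572620984
mark 0.5074066320545566 -0.2660253140646542
wrist 698 [ 0.509 -0.267] 0.006835744492190564
top 113 [ 0.509 -0.272] 0.00622408193979726
((708.2299194335938, -293.4770202636719), (50.26634216308594, 93.0237045288086), 82.8983383178711)
```

Mark estimates average (0.5085, -0.267) and the stand yaw is about -7.0°. The planter is already at -7.1°, so I descend straight to the focus height.

{"name": "play_rows", "arguments": {"plan": [0.7,0.4,8,0,0,-0.002,0,0,15,0,0,0,0,0,15,0,0,0,0,0,10,0,0,0,0,0,4.3,0,0,0,0,0,0,0,0,0,0,0,0,0,0,0,0,0,0,0,0,0,0,0,0,0,0,0,0,0,0,0,0,0,0,0,0,0,0,0]}}

```text
clock: 19.55
eef_pos: [0.5084, -0.2676, 0.1772]
tool_rot: [0.062, 0.998, -0.0, 0.001]
ft_force: [0.3, -0.1, -5.5]
grip_width: 0.0576
```

```bash
python3 - <<'E'
from pour import *
o=bot.get_obs();q=Ro.from_quat(o["tool_rot"]);m=q.as_matrix();print(o["eef_pos"],o["clock"],o["grip_width"],m, "yaw",np.degrees(np.arctan2(-m[1,0],-m[0,0])))
R={c:bot.camera(c) for c in("scene","wrist","top")}
for c in R: cv2.imwrite(f"pics/{c}8.png",R[c]["frame"])
for c in ("wrist","top"):
    Q=pts(R[c],np.ones((420,560),bool))
    k=(abs(Q[:,0]-.508)<.075)&(abs(Q[:,1]+.267)<.05)&(Q[:,2]>.204)&(Q[:,2]<.228)
    T=q.inv().apply(Q[k]-o["eef_pos"])
    print(c,k.sum(),"rim z med",np.median(Q[k,2]),cv2.minAreaRect((Q[k,:2]*1000).astype(np.float32)))
# base inside plane of planter (dark floor): fit plane for tilt
r=R["wrist"];mk=np.zeros((420,560),bool);mk[225:300,240:325]=True
P=pts(r,mk);A=np.c_[P[:,:2],np.ones(len(P))];s=np.linalg.lstsq(A,P[:,2],rcond=None)[0];print("floor z",np.median(P[:,2]),"slope deg",np.degrees(s[:2]))
for c in ("wrist",):
    for i in range(4):
        for d in bot.outline_of(f"nugget{i}_center",c)[:1]:
            P=pts(R[c],d["mask"]);print(c,i,round(d["p"],2),np.median(P,0))
E
```

```text
[ 0.508 -0.268  0.177] 19.55 0.057623907132123994 [[-0.992  0.123  0.001]
 [ 0.123  0.992 -0.   ]
 [-0.001 -0.    -1.   ]] yaw -7.0722315550315535
wrist 24286 rim z med 0.21830621968622707 ((492.10150146484375, -265.6044921875), (103.05194091796875, 91.7356948852539), 83.70731353759766)
top 373 rim z med 0.21625809227243886 ((509.8450927734375, -264.04144287109375), (68.80939483642578, 121.84510040283203), 83.58876037597656)
floor z 0.15100706137639053 slope deg [-0.073 -0.017]
wrist 0 0.92 [ 0.42  -0.059  0.021]
wrist 1 0.89 [ 0.415 -0.077  0.024]
wrist 2 0.7 [ 0.438 -0.088  0.025]
wrist 3 0.49 [ 0.419 -0.092  0.026]
```

View pics/scene8.png

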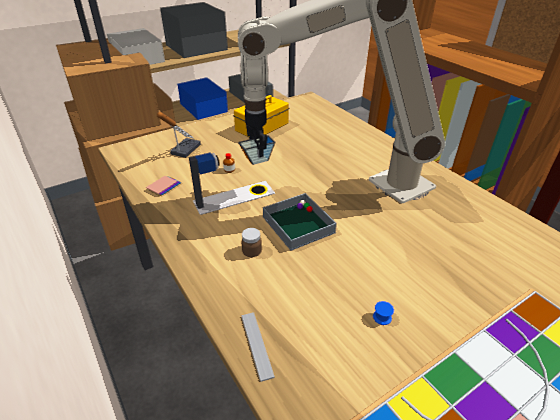

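View pics/wrist8.png

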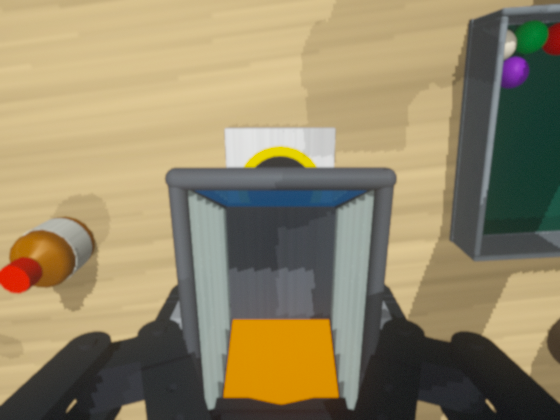

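The last views show the planter level (floor slope below 0.1°) with its yaw and position on target. The nuggets are in the tray and the bystanders are in their places. I hand the job in.

```bash
python3 - <<'E'
from workcell import bot
print(bot.job_done());o=bot.get_obs();print(o["clock"],o["eef_pos"],o["grip_width"])
E
```

```text
the job is handed in; nothing more can be done
None
the job is handed in; nothing more can be done
```

I gripped the planter across its clear side panes and tipped it 90° over the tray. All four nuggets rolled out over the blue pane. I then turned it upright and am holding it above the mark with the amber pane facing the lens. The job was handed in at about 19.7 s.

Last checks:
- **Nuggets:** all four measured inside the tray, clustered near one corner, with the planter empty. The networks missed the cream one in the final top view, but it was found in the wrist view.
- **Hold position:** the tool point is at (0.508, -0.268, 0.177), which puts the planter's middle at about 180 mm. I take the mark as (0.5085, -0.267), though the separate mark estimates disagreed by a few mm.
- **Upright and facing:** the planter's floor is level to under 0.1° and its yaw is -7.1°. The stand is at about -7°, but its yaw estimates ranged from -6.2° to -7.5°, with one less reliable view giving -3.2°.
- **Height readings:** rim and floor depths read 1 to 3 mm high, the same bias seen when the planter stood on the table. I did not correct for it.
- **Bystanders and stand:** the spool, jar and flux bottle look unmoved in the pictures, and no contact with the stand showed up in the force readings.

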